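# Gauge a microscope adapter and sort it

## Robot

A 6-joint arm with a two-finger parallel gripper is mounted at the origin on the work surface. World frame = base frame: x ahead of the robot, y to its left, z up, the work surface at z = 0. Lengths are in m, angles in rad, forces in N, time in s.
With the tool pointing down it reaches from about 0.375 to 0.9 m from the base axis. Payload 3.1 kg.
Tool frame: the origin (TCP) lies at the very end of the fingers, on their centre line; the grasp point (between the pads) lies 19 mm behind it; z points along the fingers, y is the direction in which the jaws open and shut (so a half turn about z gives the same grasp; the last joint's range is limited). The gripper opens to 85 mm and grips with 20 to 120 N. Pads are 22 mm wide; open, the fingers measure 114 mm over their backs; the gripper's body (76 mm by 85 mm) begins 54 mm behind the grasp point. The pads swing forward as they close: fully open they stand 13 mm farther back than shut.
Start: joints at [-1.373, 0.527, 1.433, -0, 1.181, -0.178], TCP at [0.229, -0.581, 0.231] pointing down, gripper open.
Joint ranges: [-3.08, 3.08], [-0.75, 2.2], [0.22, 2.44], [-1.43, 4.57], [0, 2.65], [-2.85, 2.85]. Speed limits (rad/s): [2.79, 2.79, 3.14, 3.14, 3.14, 3.14].

## Interface

Orientations are given as a unit quaternion [x, y, z, w].
In Python, from station import manip gives the robot as it stands. The module is installed in compiled form; this text tells all that it offers.
- The arm moves only by the tool send_rows, never from a script. Its argument "commands" is a list of rows, each an object with "delta_pos": the shift along the world's x, y, z in cm, a list of three; "yaw": the turn about the world's z in rad. A call has 1 to 10 rows; each row shifts and turns the pose as measured when the row begins; what a row does not reach is not made up. A row lasts 1/8 s, in which the tool goes at most 62.5 mm and 10.7 degrees, less where a joint would pass 70% of its speed; a pose out of reach is approached as far as the arm can. A call is refused whole if a number of a shift passes 6.25 or a number of a turn 0.188, either way. A call with a gripper value outside its range is refused whole. "grip" is the closure, from -1 (fully open) to 1 (shut), set as the call begins (left out, the last holds). The fingers move at their own pace and stop on an object; "force" is the grip in N (left out, the last holds). Time passes only in rows, so rows that do not move let the fingers close. It gives the time, the measured TCP pose, the force and the opening at its end, in the units of the state.
- manip.sense(): the state, without advancing time (a new reading comes with each control period).
- manip.snapshot(name): name is "side" or "top"; returns the picture (384x512x3 uint8, blue, green, red); there is no depth.
- manip.get_calibration(name): a dict with "fx", "fy", "cx", "cy" (pixels), "world_to_cam" (4x4, takes a point from world to camera coordinates). Camera axes: x right, y down, z forward; pixel columns grow to the right and rows downward; lengths in m; the calibration is good to about 2 mm. A picture is of the moment at which its call begins. get_calibration takes no time and is no camera call.
- manip.sign_off(): hands the job in, once; it reports no verdict.
The state is a dict: "t": time; "q": joint angles; "qd": joint speeds; "tau": joint torques, N m; "tcp_pos": TCP position; "tool_rot": TCP orientation; "force": force on the tool from outside, world axes, zero at the start; "ft_torque": the same for the moment, N m; "finger_gap": opening from 0.0 (shut) to 1.0 (fully open).
Only numpy, scipy, OpenCV 4.12 (cv2) and the standard library are available. Lean on these libraries where they do the work, as an engineer would, in place of code of your own. Each camera call takes 0.05 s, during which the arm holds its last target. There are 200 camera calls.

## Task

Take the camera adapter that stands on the black mat in front of the slot gauge and try it upright in the gauge's slot, from above: lower it until it has gone fully home or has come firmly to a stop, and keep it there for a moment. If it went in, stand it upright in the square tray; if it would not go in, stand it upright in the round dish. Leave the other adapter where it stands.

Things in the scene. Friction and masses are not known exactly. Their poses are not given: they have to be found in the camera images.
- adapter_a: Upright round camera adapter, 70 mm tall, 0.14 kg: aluminium head, 44 mm diameter, 30 to 70 mm above the foot (grip it there); dark steel barrel below, 31 or 41 mm diameter (one adapter each, names do not say which), its lowest 8 mm tapering in 4 mm all round. Either this or adapter_b stands on the gauge's mat; the other stands alone on the bench. Origin: centre of the foot's underside, z up.
- adapter_b: Upright round camera adapter, 70 mm tall, 0.14 kg: aluminium head, 44 mm diameter, 30 to 70 mm above the foot (grip it there); dark steel barrel below, 31 or 41 mm diameter (one adapter each, names do not say which), its lowest 8 mm tapering in 4 mm all round. Either this or adapter_a stands on the gauge's mat; the other stands alone on the bench. Origin: centre of the foot's underside, z up.
- gauge: Fixed steel gauge: two cheeks 50 mm long (x), 30 mm thick, tops 46 mm above the bench, leave a slot 37 mm wide along x through the origin, open above and at both ends. Passing parts sink 30 mm (head on cheeks, foot at 16 mm); failing ones stop with the foot near 42 mm. Flush black mat, 70 mm square, centred 120 mm along -x; parts stand within 15 mm of its centre. Origin on the bench, z up.
- sorter: Fixed steel stand, turned any way round: square tray (120 x 120 mm) centred 65 mm along +x, for parts that pass; round dish (110 mm diameter) centred 65 mm along -x, for parts that fail. Walls 25 mm high and 4 mm thick, floors 4 mm above the bench. Origin between the two, on the bench, z up.
Mind the look-alikes: they are no part of the job. What is shaped like the adapter_b but yellow is not meant.

How it is judged:
By the outcome, as a careful person would: the job done as asked, in the order asked, and still so for the second after the job is handed in, with the robot touching nothing.
It also fails if it takes over 45 s, if anything falls off the work surface, if the arm or the gripper's body presses on something with over 40 N, if the wrist force passes 120 N, or if a joint passes its speed limit or range.

## Working session

There is one attempt and no reset: what is moved stays moved. The work goes in short steps, Python scripts to look and compute and a tool call to move; the robot and the scene stay as the last step left them, time stands still between calls to the robot, and variables do not carry over. Pictures are saved under pics/ and viewed, about 8 in all and at most 12, crops included, and the job is handed in when it is done.

Besides the shell and the picture viewer there is one more tool, called after "Request:" in YAML: its name, and indented under it one key for each argument. send_rows: Moves the arm, as the interface text tells. Its arguments: {"type":"object","properties":{"commands":{"type":"array","items":{"type":"object","properties":{"delta_pos":{"type":"array","items":{"type":"number"}},"yaw":{"type":"number"}}}},"grip":{"type":"number"},"force":{"type":"number"}},"required":["commands"]}

```bash
mkdir -p pics; cat > h.py <<'E'
import numpy as np, cv2
from station import manip
def ray(name,u,v,z):
    c=manip.get_calibration(name); T=np.array(c["world_to_cam"]); R=T[:3,:3]; o=-R.T@T[:3,3]
    d=R.T@np.array([(u-c["cx"])/c["fx"],(v-c["cy"])/c["fy"],1]); return o+d*(z-o[2])/d[2]
def proj(name,p):
    c=manip.get_calibration(name); T=np.array(c["world_to_cam"]); q=T[:3,:3]@np.array(p)+T[:3,3]
    return np.array([c["fx"]*q[0]/q[2]+c["cx"],c["fy"]*q[1]/q[2]+c["cy"]])
def cam(name):
    T=np.array(manip.get_calibration(name)["world_to_cam"]); return -T[:3,:3].T@T[:3,3]
E
python3 - <<'E'
from h import *
s=manip.sense(); print(s)
for n in("top","side"):
    im=manip.snapshot(n); cv2.imwrite(f"pics/{n}0.png",im); print(n,cam(n),manip.get_calibration(n)["fx"])
E
```

```text
{'t': 0.0, 'q': array([-1.37350929e+00,  5.28448372e-01,  1.43394337e+00, -2.87942392e-05,
        1.18137975e+00, -1.78511187e-01]), 'qd': array([ 5.52766317e-04, -6.48562923e-04,  1.45567612e-05,  1.19755731e-03,
        7.06988719e-04, -1.78044729e-04]), 'tau': array([-1.20465643e-04, -4.42345154e+01, -1.78026974e+01, -1.03964023e-04,
        8.41352827e-03, -5.37600002e-06]), 'tcp_pos': array([ 0.22925188, -0.58064847,  0.23033149]), 'tool_rot': array([ 9.82397232e-01,  1.86800671e-01, -2.35398783e-05, -1.08924363e-03]), 'force': array([-0.31240514,  0.20756851,  0.07226217]), 'ft_torque': array([ 0.04017542,  0.01262465, -0.0221122 ]), 'finger_gap': 0.9988622534337523}
top [0.39161145 0.06695428 0.89568986] 388.88351564418787
side [0.04041725 0.52523737 0.42219319] 365.87393168903606
```

View pics/top0.png

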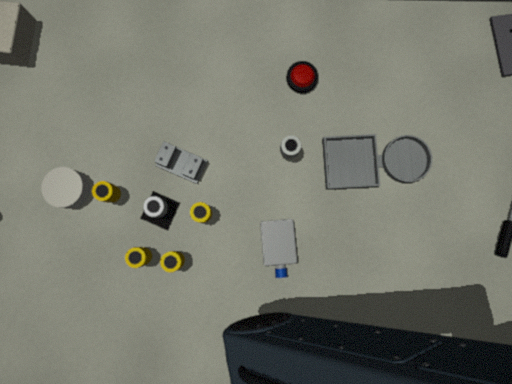

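View pics/side0.png

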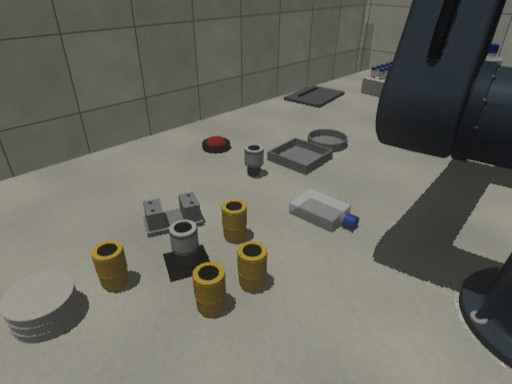

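The top view shows the adapter on the mat at about (155,206), the gauge at (180,163), the spare adapter at (291,146), the tray at (351,162) and the dish at (406,160). Yellow look-alikes stand around the mat. Next I'll crop for precision.

```bash
python3 - <<'E'
from h import *
t=cv2.imread("pics/top0.png")
a=cv2.resize(t[135:285,80:230],None,fx=4,fy=4,interpolation=cv2.INTER_CUBIC); cv2.imwrite("pics/c1.png",a)
g=cv2.cvtColor(t,cv2.COLOR_BGR2GRAY); h=cv2.cvtColor(t,cv2.COLOR_BGR2HSV)
# yellow blobs
m=cv2.inRange(h,(15,120,80),(35,255,255)); 
for c in cv2.findContours(m,0,2)[0]:
    if cv2.contourArea(c)>80:
        (u,v),r=cv2.minEnclosingCircle(c); print("yellow",u,v,r,ray("top",u,v,.05)[:2].round(3))
# mat
m=cv2.inRange(g[185:235,135:185],0,30); 
c=max(cv2.findContours(m,0,2)[0],key=cv2.contourArea); print("mat",cv2.minAreaRect(c),[ray("top",*(p+[135,185]),0)[:2].round(4) for p in cv2.boxPoints(cv2.minAreaRect(c))])
# head ring on the mat
m=cv2.inRange(g[190:222,140:170],120,255)
c=max(cv2.findContours(m,0,2)[0],key=cv2.contourArea); (u,v),r=cv2.minEnclosingCircle(c); print("head",u+140,v+190,r,ray("top",u+140,v+190,.07)[:2].round(4), .83*r/388.9)
np.set_printoptions(linewidth=250)
print(g[138:185:1,150:212:2])
E
```

```text
yellow 170.5500030517578 261.03570556640625 10.97816276550293 [0.337 0.241]
yellow 135.5 256.5 11.510964393615723 [0.345 0.317]
yellow 200.11732482910156 212.0054168701172 10.72236442565918 [0.443 0.181]
yellow 101.77027130126953 190.6351318359375 10.856505393981934 [0.487 0.397]
mat ((24.85239028930664, 25.383575439453125), (27.950393676757812, 28.543142318725586), 24.22774314880371) [array([0.4311, 0.3225]), array([0.4916, 0.298 ]), array([0.4657, 0.2382]), array([0.4055, 0.263 ])]
head 154.5 202.5 19.144289016723633 [0.4606 0.2757] 0.04085821518097355
[[137 136 140 ... 142 137 141]
 [137 137 132 ... 143 141 143]
 [135 139 135 ... 142 145 140]
 ...
 [138 136 132 ... 142 146 143]
 [137 132 135 ... 145 143 142]
 [131 132 137 ... 144 144 143]]
```

View pics/c1.png

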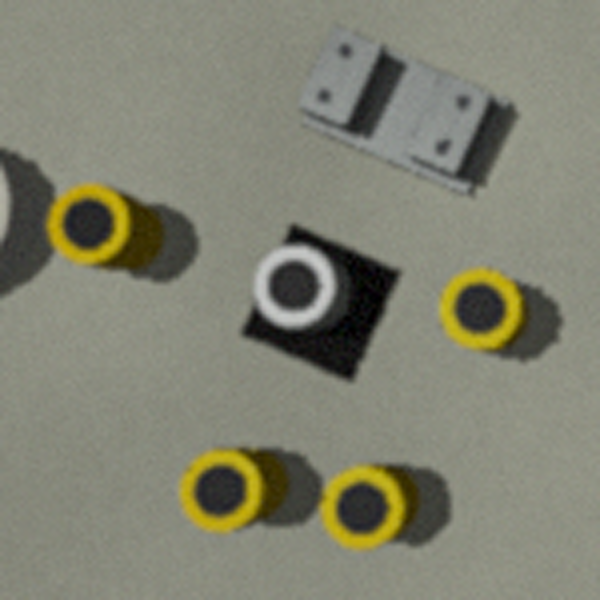

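```bash
python3 - <<'E'
from h import *
t=cv2.imread("pics/top0.png"); s=cv2.imread("pics/side0.png")
f=lambda x,y:((x+.5)/4-.5+80,(y+.5)/4-.5+135)
print("head",ray("top",*f(295,287),.07).round(4))
print("mat",[ray("top",*f(*p),0)[:2].round(4) for p in((292,224),(400,270),(353,380),(243,333))])
print("holes",[ray("top",*f(*p),.046)[:2].round(4) for p in((345,50),(323,95),(463,102),(443,147))])
print("cheekL",[ray("top",*f(*p),.046)[:2].round(4) for p in((337,25),(384,45),(347,123),(302,104))])
R=t[120:200,310:440]; h=cv2.cvtColor(R,cv2.COLOR_BGR2HSV); g=cv2.cvtColor(R,cv2.COLOR_BGR2GRAY)
m=cv2.inRange(g,0,118); m=cv2.morphologyEx(m,cv2.MORPH_CLOSE,np.ones((3,3),np.uint8))
for c in cv2.findContours(m,0,2)[0]:
    if cv2.contourArea(c)>300: print(cv2.contourArea(c),cv2.boundingRect(c))
a=cv2.resize(R,None,fx=4,fy=4,interpolation=cv2.INTER_CUBIC)
b=cv2.resize(s[180:290,130:260],None,fx=4,fy=4,interpolation=cv2.INTER_CUBIC)[:, :520]
w=max(a.shape[1],b.shape[1]); 
cv2.imwrite("pics/c2.png",a)
b=cv2.resize(s[130:290,130:290],None,fx=3.7,fy=3.7,interpolation=cv2.INTER_CUBIC); cv2.imwrite("pics/c3.png",b)
E
```

```text
head [0.4523 0.2778 0.07  ]
mat [array([0.4939, 0.2989]), array([0.468 , 0.2355]), array([0.4044, 0.2604]), array([0.4306, 0.3245])]
holes [array([0.5864, 0.2614]), array([0.5608, 0.2727]), array([0.558, 0.195]), array([0.5326, 0.2054])]
cheekL [array([0.6005, 0.2664]), array([0.5895, 0.2398]), array([0.5453, 0.2588]), array([0.5556, 0.2841])]
4722.0 (11, 15, 111, 56)
```

View pics/c2.png

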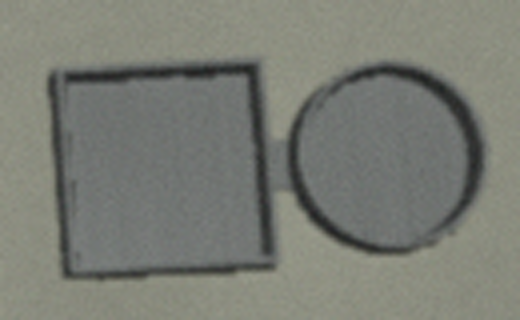

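View pics/c3.png

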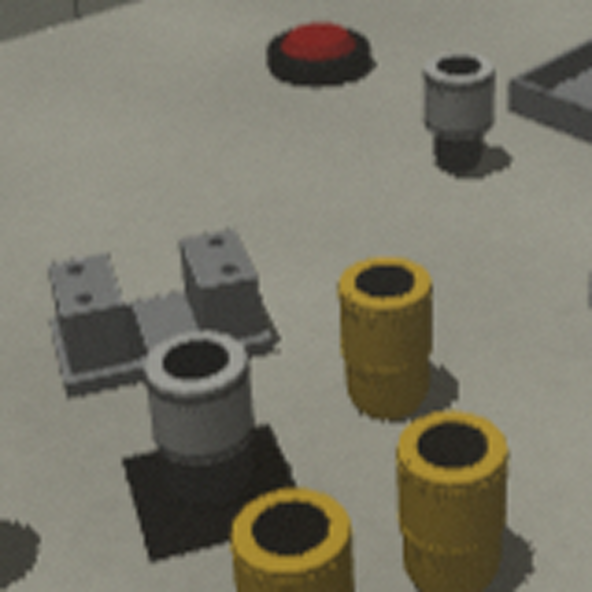

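The crops show the sorter's tray centred at (163,169) and its dish at (390,157). In the side crop, the gauge's cheek holes and the mat adapter's head are visible. I'll cross-check these against the top view.

```bash
python3 - <<'E'
from h import *
k=lambda x,y:((x+.5)/3.7-.5+130,(y+.5)/3.7-.5+130)
H=[ray("side",*k(*p),.046)[:2] for p in((76,269),(83,299),(217,241),(230,268))]; print("holes",np.round(H,4),np.mean(H,0))
print("head",ray("side",*k(197,357),.07))
f=lambda x,y:((x+.5)/4-.5+310,(y+.5)/4-.5+120)
C=np.array([ray("top",*f(*p),.025)[:2] for p in((50,70),(262,60),(275,268),(65,277))]); print("tray",C.round(4),C.mean(0))
print("dish",ray("top",*f(390,157),.025),[ray("top",*f(*p),.025)[:2].round(3) for p in((292,157),(486,157),(390,62),(390,252))])
print("spare",ray("top",290.5,145,.07))
E
```

```text
holes [[0.5848 0.2593]
 [0.5587 0.271 ]
 [0.5573 0.1922]
 [0.5315 0.2027]] [0.55808529 0.23129651]
head [0.45289529 0.27541792 0.07      ]
tray [[ 0.6194 -0.0902]
 [ 0.6269 -0.2119]
 [ 0.5068 -0.2168]
 [ 0.5001 -0.098 ]] [ 0.56333244 -0.15424569]
dish [ 0.57143829 -0.28380373  0.025     ] [array([ 0.571, -0.228]), array([ 0.572, -0.339]), array([ 0.627, -0.285]), array([ 0.517, -0.282])]
spare [ 0.58926829 -0.01346079  0.07      ]
```

Request:
send_rows:
  commands:
    - {"delta_pos":[4,4.5,0],"yaw":-0.1}
    - {"delta_pos":[4,4.5,0],"yaw":-0.1}
    - {"delta_pos":[4,4.5,0],"yaw":-0.1}
    - {"delta_pos":[4,4.5,0],"yaw":-0.1}
    - {"delta_pos":[3,5,0],"yaw":-0.1}
    - {"delta_pos":[2,5.5,0],"yaw":-0.1}
    - {"delta_pos":[0,6,0],"yaw":-0.1}
    - {"delta_pos":[0,6,0],"yaw":-0.1}
    - {"delta_pos":[0,6,0]}
    - {"delta_pos":[0,6,0]}
  grip: -1
  force: 50

```text
validation failed for argument at $.co...
```

Request:
send_rows:
  commands:
    - {"delta_pos":[4.0,4.5,0.0],"yaw":-0.1}
    - {"delta_pos":[4.0,4.5,0.0],"yaw":-0.1}
    - {"delta_pos":[4.0,4.5,0.0],"yaw":-0.1}
    - {"delta_pos":[4.0,4.5,0.0],"yaw":-0.1}
    - {"delta_pos":[3.0,5.0,0.0],"yaw":-0.1}
    - {"delta_pos":[2.0,5.5,0.0],"yaw":-0.1}
    - {"delta_pos":[0.0,6.0,0.0],"yaw":-0.1}
    - {"delta_pos":[0.0,6.0,0.0],"yaw":-0.1}
    - {"delta_pos":[0.0,6.0,0.0],"yaw":0.0}
    - {"delta_pos":[0.0,6.0,0.0],"yaw":0.0}
  grip: -1
  force: 50

```text
t: 1.35
tcp_pos: [0.4427, -0.0441, 0.2268]
tool_rot: [0.973, -0.229, 0.001, -0.001]
force: [2.0, 0.5, 0.2]
finger_gap: 1.001
```

Request:
send_rows:
  commands:
    - {"delta_pos":[0.3,5.5,0.0],"yaw":0.0}
    - {"delta_pos":[0.3,5.5,0.0],"yaw":0.0}
    - {"delta_pos":[0.3,5.5,0.0],"yaw":0.0}
    - {"delta_pos":[0.3,5.5,0.0],"yaw":0.0}
    - {"delta_pos":[0.0,5.0,0.0],"yaw":0.0}
    - {"delta_pos":[0.0,3.5,0.0],"yaw":0.0}
    - {"delta_pos":[0.0,0.0,0.0],"yaw":0.0}

```text
t: 2.22
tcp_pos: [0.4519, 0.2749, 0.2255]
tool_rot: [0.974, -0.226, 0.0, -0.001]
force: [0.5, -0.4, 0.2]
finger_gap: 1.003
```

```bash
cat > st.py <<'E'
from h import *
s=manip.sense(); q=s["tool_rot"]; print(s["t"],s["tcp_pos"].round(4),"psi",round(2*np.arctan2(q[1],q[0]),4),s["force"].round(2),s["finger_gap"],s["q"].round(2))
E
python3 st.py
```

```text
2.225 [0.4519 0.2749 0.2255] psi -0.4552 [ 0.46 -0.39  0.17] 1.0034225956333407 [0.33 0.41 1.68 0.   1.05 2.36]
```

Request:
send_rows:
  commands:
    - {"delta_pos":[0.1,0.2,-4.0],"yaw":0.06}
    - {"delta_pos":[0.0,0.0,-5.0],"yaw":0.0}
    - {"delta_pos":[0.0,0.0,-4.0],"yaw":0.0}
    - {"delta_pos":[0.0,0.0,-3.0],"yaw":0.0}
    - {"delta_pos":[0.0,0.0,-2.0],"yaw":0.0}
    - {"delta_pos":[0.0,0.0,-0.5],"yaw":0.0}
    - {"delta_pos":[0.0,0.0,0.0],"yaw":0.0}

```text
t: 3.1
tcp_pos: [0.4534, 0.2706, 0.0359]
tool_rot: [0.98, -0.197, 0.001, 0.0]
force: [-0.4, -0.8, -0.4]
finger_gap: 1.001
```

```bash
python3 st.py
```

```text
3.1 [0.4534 0.2706 0.0359] psi -0.3966 [-0.42 -0.78 -0.36] 1.0014496966503657 [ 0.33  0.71  1.82 -0.    0.61  2.3 ]
```

Request:
send_rows:
  commands:
    - {"delta_pos":[-0.1,0.6,0.0],"yaw":0.0}
    - {"delta_pos":[0.0,0.0,0.0],"yaw":0.0}

```text
t: 3.35
tcp_pos: [0.4535, 0.277, 0.0376]
tool_rot: [0.98, -0.197, 0.002, -0.001]
force: [0.4, -0.1, 0.4]
finger_gap: 1.0
```

Request:
send_rows:
  commands:
    - {"delta_pos":[0.0,0.0,0.0],"yaw":0.0}
    - {"delta_pos":[0.0,0.0,0.0],"yaw":0.0}
    - {"delta_pos":[0.0,0.0,0.0],"yaw":0.0}
    - {"delta_pos":[0.0,0.0,0.0],"yaw":0.0}
    - {"delta_pos":[0.0,0.0,0.0],"yaw":0.0}
    - {"delta_pos":[0.0,0.0,0.0],"yaw":0.0}
  grip: 1
  force: 50

```text
t: 4.1
tcp_pos: [0.4541, 0.2775, 0.0391]
tool_rot: [0.98, -0.197, 0.003, -0.001]
force: [-0.1, -0.8, 1.8]
finger_gap: 0.501
```

```bash
python3 st.py
```

```text
4.1 [0.4541 0.2775 0.0391] psi -0.3962 [-0.09 -0.78  1.83] 0.5006310012012227 [ 0.34  0.71  1.81 -0.    0.62  2.31]
```

Request:
send_rows:
  commands:
    - {"delta_pos":[0.0,0.0,3.0],"yaw":0.0}
    - {"delta_pos":[0.0,0.0,4.0],"yaw":0.0}
    - {"delta_pos":[0.0,0.0,2.5],"yaw":0.0}
    - {"delta_pos":[3.5,-1.5,0.0],"yaw":0.0}
    - {"delta_pos":[3.5,-1.5,0.0],"yaw":0.0}
    - {"delta_pos":[2.5,-1.0,0.0],"yaw":0.0}
    - {"delta_pos":[1.0,-0.5,0.0],"yaw":0.0}
    - {"delta_pos":[0.0,0.0,0.0],"yaw":0.0}

```text
t: 5.1
tcp_pos: [0.5575, 0.2306, 0.1344]
tool_rot: [0.981, -0.196, -0.001, 0.0]
force: [1.1, -0.1, -1.9]
finger_gap: 0.498
```

```bash
python3 st.py; python3 - <<'E'
from h import *
a=manip.snapshot("side"); b=manip.snapshot("top")
cv2.imwrite("pics/d.png",np.vstack([cv2.resize(a[100:300,100:300],(600,600))[:300*2]])); 
x=cv2.resize(a[130:290,110:270],None,fx=3.7,fy=3.7,interpolation=cv2.INTER_CUBIC);cv2.imwrite("pics/d.png",x)
E
```

```text
5.1 [0.5575 0.2306 0.1344] psi -0.3952 [ 1.15 -0.1  -1.92] 0.49783194176557016 [ 0.21  0.62  1.57 -0.    0.95  2.17]
```

View pics/d.png

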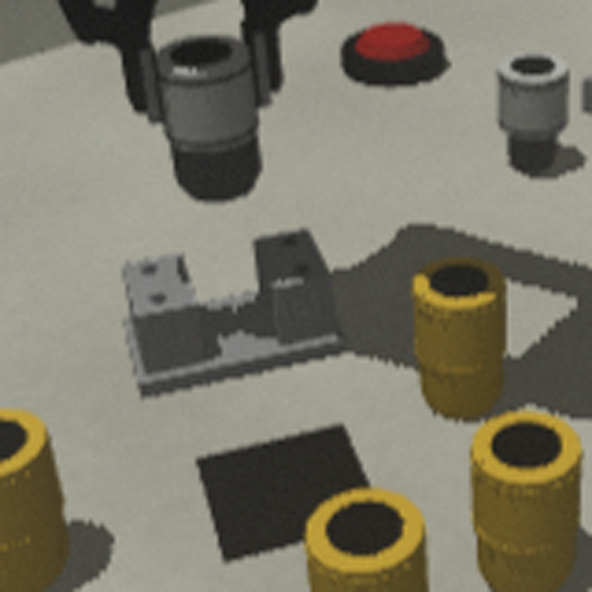

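The adapter is held upright above the gauge, and its barrel looks wide (about 85 px against 97 px for the head, crop x 172–260). I'm lowering it now.

Request:
send_rows:
  commands:
    - {"delta_pos":[0.1,0.2,-2.0],"yaw":0.0}
    - {"delta_pos":[0.0,0.0,-1.5],"yaw":0.0}
    - {"delta_pos":[0.0,0.0,-0.5],"yaw":0.0}
    - {"delta_pos":[0.0,0.0,0.0],"yaw":0.0}

```text
t: 5.7
tcp_pos: [0.5534, 0.2348, 0.0933]
tool_rot: [0.981, -0.194, -0.003, 0.001]
force: [1.2, -0.3, -1.4]
finger_gap: 0.495
```

```bash
python3 st.py
```

```text
5.7 [0.5534 0.2348 0.0933] psi -0.3909 [ 1.25 -0.29 -1.39] 0.4945255158547833 [0.22 0.68 1.6  0.   0.87 2.18]
```

Request:
send_rows:
  commands:
    - {"delta_pos":[0.5,-0.2,-0.3],"yaw":0.0}
    - {"delta_pos":[0.0,0.0,-0.3],"yaw":0.0}
    - {"delta_pos":[0.0,0.0,-0.3],"yaw":0.0}
    - {"delta_pos":[0.0,0.0,-0.3],"yaw":0.0}

```text
t: 6.2
tcp_pos: [0.5601, 0.2328, 0.0821]
tool_rot: [0.981, -0.194, -0.001, 0.0]
force: [-0.0, 0.9, -1.6]
finger_gap: 0.501
```

```bash
python3 st.py
```

```text
6.2 [0.5601 0.2328 0.0821] psi -0.391 [-0.03  0.91 -1.62] 0.5011235967044959 [0.21 0.7  1.59 0.   0.85 2.17]
```

Request:
send_rows:
  commands:
    - {"delta_pos":[-0.1,0.0,-0.3],"yaw":0.0}
    - {"delta_pos":[0.0,0.0,-0.3],"yaw":0.0}

```text
t: 6.45
tcp_pos: [0.5598, 0.2323, 0.0787]
tool_rot: [0.981, -0.194, -0.0, 0.001]
force: [-5.5, -2.5, 22.7]
finger_gap: 0.499
```

Request:
send_rows:
  commands:
    - {"delta_pos":[0.0,0.0,-0.3],"yaw":0.0}
    - {"delta_pos":[0.0,0.0,-0.3],"yaw":0.0}

```text
t: 6.7
tcp_pos: [0.5598, 0.2323, 0.0786]
tool_rot: [0.981, -0.194, 0.0, 0.001]
force: [-4.6, -0.9, 18.5]
finger_gap: 0.506
```

```bash
python3 st.py
```

```text
6.7 [0.5598 0.2323 0.0786] psi -0.3899 [-4.63 -0.91 18.5 ] 0.5056625166371809 [ 0.21  0.7   1.6  -0.    0.84  2.17]
```

It has stopped firmly, with about 20 N up at a foot height of about 41 mm. That matches the "failing" height. I'll hold it there and check by picture.

Request:
send_rows:
  commands:
    - {"delta_pos":[0.0,0.0,-0.3],"yaw":0.0}
    - {"delta_pos":[0.0,0.0,-0.3],"yaw":0.0}
    - {"delta_pos":[0.0,0.0,-0.3],"yaw":0.0}
    - {"delta_pos":[0.0,0.0,-0.3],"yaw":0.0}
    - {"delta_pos":[0.0,0.0,-0.3],"yaw":0.0}
    - {"delta_pos":[0.0,0.0,-0.3],"yaw":0.0}
    - {"delta_pos":[0.0,0.0,-0.3],"yaw":0.0}
    - {"delta_pos":[0.0,0.0,-0.3],"yaw":0.0}

```text
t: 7.7
tcp_pos: [0.5596, 0.2323, 0.0787]
tool_rot: [0.981, -0.193, 0.004, 0.0]
force: [-4.7, -1.4, 16.6]
finger_gap: 0.501
```

```bash
python3 st.py; python3 - <<'E'
from h import *
a=manip.snapshot("side")
x=cv2.resize(a[130:290,110:270],None,fx=3.7,fy=3.7,interpolation=cv2.INTER_CUBIC);cv2.imwrite("pics/e.png",x)
E
```

```text
7.7 [0.5596 0.2323 0.0787] psi -0.388 [-4.74 -1.37 16.6 ] 0.5006173006696301 [ 0.21  0.7   1.6  -0.    0.83  2.17]
```

View pics/e.png

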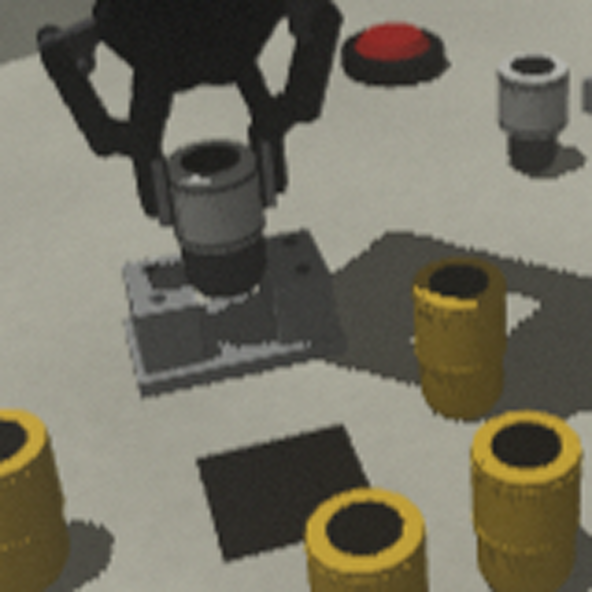

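The side view shows the adapter sitting on the slot edges between the cheeks (crop about (225,280)), with the barrel wider than the slot. It does not pass, so it goes to the dish.

Request:
send_rows:
  commands:
    - {"delta_pos":[0.0,0.0,3.0],"yaw":0.0}
    - {"delta_pos":[0.0,0.0,4.0],"yaw":0.0}
    - {"delta_pos":[0.0,-2.0,3.0],"yaw":0.0}
    - {"delta_pos":[0.0,-5.0,0.0],"yaw":0.0}
    - {"delta_pos":[0.0,-6.0,0.0],"yaw":0.0}
    - {"delta_pos":[0.0,-6.0,0.0],"yaw":0.0}
    - {"delta_pos":[0.0,-6.0,0.0],"yaw":0.0}
    - {"delta_pos":[0.0,-6.0,0.0],"yaw":0.0}
    - {"delta_pos":[0.0,-6.0,0.0],"yaw":0.0}
    - {"delta_pos":[0.0,-5.0,0.0],"yaw":0.0}

```text
t: 9.0
tcp_pos: [0.5582, -0.1948, 0.1828]
tool_rot: [0.982, -0.189, 0.007, -0.002]
force: [-0.2, 0.4, -0.4]
finger_gap: 0.5
```

```bash
python3 st.py
```

```text
9.0 [ 0.5582 -0.1948  0.1828] psi -0.3796 [-0.21  0.35 -0.4 ] 0.4998674944056222 [-0.53  0.54  1.58  0.01  1.01  1.42]
```

Request:
send_rows:
  commands:
    - {"delta_pos":[0.5,-4.0,0.0],"yaw":0.0}
    - {"delta_pos":[0.5,-3.0,0.0],"yaw":0.0}
    - {"delta_pos":[0.3,-1.5,-2.0],"yaw":0.0}
    - {"delta_pos":[0.0,0.0,-4.0],"yaw":0.0}
    - {"delta_pos":[0.0,0.0,-3.0],"yaw":0.0}
    - {"delta_pos":[0.0,0.0,-1.5],"yaw":0.0}
    - {"delta_pos":[0.0,0.0,0.0],"yaw":0.0}

```text
t: 9.88
tcp_pos: [0.5685, -0.2833, 0.0694]
tool_rot: [0.981, -0.192, 0.005, -0.003]
force: [0.5, 0.5, -1.8]
finger_gap: 0.503
```

```bash
python3 st.py; python3 - <<'E'
from h import *
a=manip.snapshot("side"); b=manip.snapshot("top")
f=lambda i,y,x:cv2.resize(i[y:y+100,x:x+100],(400,400),interpolation=cv2.INTER_CUBIC)
cv2.imwrite("pics/f.png",np.hstack([f(a,80,270),f(b,115,355)]))
E
```

```text
9.875 [ 0.5685 -0.2833  0.0694] psi -0.3854 [ 0.47  0.45 -1.79] 0.5026584269481982 [-0.64  0.74  1.53  0.01  0.86  1.3 ]
```

View pics/f.png

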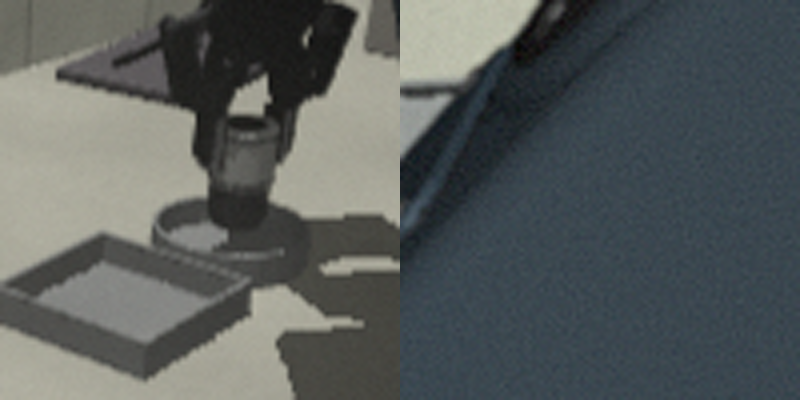

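The side view (left half) shows the adapter upright above the dish, near its centre. The top view is blocked by the arm. I'm lowering slowly to contact.

Request:
send_rows:
  commands:
    - {"delta_pos":[0.3,0.0,-1.0],"yaw":0.0}
    - {"delta_pos":[0.0,0.0,-0.8],"yaw":0.0}
    - {"delta_pos":[0.0,0.0,-0.3],"yaw":0.0}
    - {"delta_pos":[0.0,0.0,-0.2],"yaw":0.0}

```text
t: 10.48
tcp_pos: [0.5751, -0.2853, 0.0501]
tool_rot: [0.981, -0.191, 0.01, -0.001]
force: [0.5, -0.3, -1.1]
finger_gap: 0.502
```

```bash
python3 st.py
```

```text
10.475 [ 0.5751 -0.2853  0.0501] psi -0.3848 [ 0.48 -0.26 -1.12] 0.5016460513902985 [-0.64  0.78  1.53  0.01  0.82  1.31]
```

Request:
send_rows:
  commands:
    - {"delta_pos":[-0.3,0.1,-0.2],"yaw":0.0}
    - {"delta_pos":[0.0,0.0,-0.2],"yaw":0.0}
    - {"delta_pos":[0.0,0.0,-0.2],"yaw":0.0}

```text
t: 10.85
tcp_pos: [0.5719, -0.2844, 0.0441]
tool_rot: [0.981, -0.191, 0.01, -0.001]
force: [-0.1, 0.3, -1.3]
finger_gap: 0.493
```

Request:
send_rows:
  commands:
    - {"delta_pos":[0.0,0.0,-0.2],"yaw":0.0}

```text
t: 10.98
tcp_pos: [0.5723, -0.2847, 0.0431]
tool_rot: [0.981, -0.191, 0.011, -0.001]
force: [-1.3, 0.6, 12.3]
finger_gap: 0.5
```

Request:
send_rows:
  commands:
    - {"delta_pos":[0.0,0.0,-0.2],"yaw":0.0}

```text
t: 11.1
tcp_pos: [0.5724, -0.2847, 0.043]
tool_rot: [0.981, -0.191, 0.011, -0.001]
force: [-3.0, 1.3, 14.9]
finger_gap: 0.504
```

Request:
send_rows:
  commands:
    - {"delta_pos":[0.0,0.0,0.0],"yaw":0.0}
    - {"delta_pos":[0.0,0.0,0.0],"yaw":0.0}
    - {"delta_pos":[0.0,0.0,0.0],"yaw":0.0}
    - {"delta_pos":[0.0,0.0,0.0],"yaw":0.0}
    - {"delta_pos":[0.0,0.0,0.0],"yaw":0.0}
  grip: -1

```text
t: 11.72
tcp_pos: [0.5731, -0.2852, 0.0434]
tool_rot: [0.981, -0.191, 0.012, -0.0]
force: [0.5, 0.7, 0.6]
finger_gap: 0.999
```

Request:
send_rows:
  commands:
    - {"delta_pos":[0.0,0.0,1.5],"yaw":0.0}
    - {"delta_pos":[0.0,0.0,3.0],"yaw":0.0}
    - {"delta_pos":[0.0,0.0,5.0],"yaw":0.0}
    - {"delta_pos":[0.0,0.0,5.0],"yaw":0.0}
    - {"delta_pos":[0.0,-3.0,2.0],"yaw":0.0}
    - {"delta_pos":[-2.0,-5.0,0.0],"yaw":0.0}
    - {"delta_pos":[-3.0,-5.0,0.0],"yaw":0.0}
    - {"delta_pos":[-4.0,-4.0,0.0],"yaw":0.0}
    - {"delta_pos":[-4.0,-4.0,0.0],"yaw":0.0}
    - {"delta_pos":[-3.0,-3.0,0.0],"yaw":0.0}

```text
t: 12.98
tcp_pos: [0.4111, -0.529, 0.2257]
tool_rot: [0.982, -0.187, 0.017, 0.004]
force: [-0.2, -0.6, -0.0]
finger_gap: 0.999
```

Request:
send_rows:
  commands:
    - {"delta_pos":[-4.0,-4.0,0.0],"yaw":0.0}
    - {"delta_pos":[-4.0,-4.0,0.0],"yaw":0.0}
    - {"delta_pos":[0.0,0.0,0.0],"yaw":0.0}
    - {"delta_pos":[0.0,0.0,0.0],"yaw":0.0}

```text
t: 13.48
tcp_pos: [0.3253, -0.6139, 0.2301]
tool_rot: [0.982, -0.19, 0.018, 0.006]
force: [0.6, -0.4, 0.1]
finger_gap: 1.0
```

```bash
python3 st.py; python3 - <<'E'
from h import *
a=manip.snapshot("side"); b=manip.snapshot("top")
f=lambda i,y,x:cv2.resize(i[y:y+150,x:x+200],(800,600),interpolation=cv2.INTER_CUBIC)
cv2.imwrite("pics/g.png",np.vstack([cv2.resize(f(a,80,230),(400,300)),cv2.resize(f(b,100,270),(400,300))]))
E
```

```text
13.475 [ 0.3253 -0.6139  0.2301] psi -0.3816 [ 0.6  -0.37  0.12] 1.0004397423883438 [-1.26  0.61  1.27  0.03  1.23  0.69]
```

View pics/g.png

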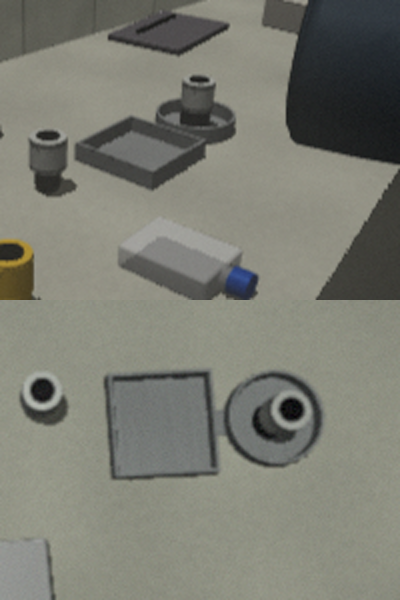

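Both views show the adapter upright near the centre of the dish. The spare adapter is unmoved and the robot is clear. I'm handing in.

```bash
python3 -c "
from station import manip; print(manip.sign_off())"
```

```text
the job is handed in; nothing more can be done
None
```

The adapter from the mat would not go into the slot, so it now stands upright in the round dish. The job is handed in.

- **Trial in the gauge:** I lowered it upright into the slot and it stopped firmly with its foot at about 40–41 mm, as a failing part should. I held it there for about 1 s at 16–20 N. The pictures also show its barrel is the wide one.
- **Placing:** I set it down in the dish, felt the floor through the force reading, then released it and drew the arm clear. It was finished at about 13.5 s.
- **Last checks:** Both camera views show it upright near the dish's centre, with the other adapter where it was. The final pictures did not cover the mat area, so I last saw the yellow look-alikes there during the trial, still standing.
- **Disagreements:** Positions from the two cameras differed by about 2 mm. Small moves drifted by up to 5–6 mm and were corrected before gripping and before contact with the gauge.

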